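# Feed a pipette-tip box down the loading lane

## Task

A pipette-tip box has been left askew in front of the loading lane of the small rack feeder: with the fingers, push it straight and in line, then push it along between the two metal guide rails until it rests squarely against the rubber stop at the far end. Neither the box nor the robot may touch either rail, and the box is only pushed flat along the plate, never lifted or tipped. Leave the tube rack, the stack of dishes and the reagent bottle undisturbed, and finish with the hand clear of everything.

Things in the scene. Friction and masses are not known exactly. Their poses are not given: they have to be found in the camera images.
- feeder: Fixed feeder: grey plate, top 6 mm above the bench. Origin on the bench under the lane's middle line; x = feeding direction (world +y within 15 deg), y left of it, z up. Apron: local x -270..-50, y +-115 mm; lane: x -50..190, y +-75 mm. Rubber stop 60 mm wide, top at 40 mm, face at x = 170 mm: a box home has its centre at x = 109 mm. White housing behind: x 190..330, y +-100 mm, 100 mm high.
- rail_left: Fixed aluminium guide rail on the plate, 220 mm long along feeder x (-50 to 170 mm), 8 mm wide, 16 mm high; its top is 22 mm above the bench. Inner face at feeder y = +54 mm (lane 108 mm wide). Origin: centre of its underside, at feeder (60, 58, 6) mm; axes as the feeder's.
- rail_right: The other rail, the same; inner face at feeder y = -54 mm, origin at feeder (60, -58, 6) mm.
- lane_mouth (a point): Point on the plate's top in the middle of the lane's open entrance, at feeder (-50, 0, 6) mm; axes as the feeder's.
- lane_end (a point): Point on the plate's top at the middle of the stop's face, at feeder (170, 0, 6) mm; axes as the feeder's.
- tip_box_center (a point): Centre of the loose closed tip box: plastic, grey with white lid dotted with tip mouths, 122 mm long (x, roughly along the lane), 84 wide (y), 62 high (z up), 0.17 to 0.35 kg, slides with moderate friction. Point is 31 mm above its underside. Starts on the apron, centre 100 to 135 mm before the lane mouth, up to 35 mm to either side of the lane's middle line, turned up to 0.2 rad.
- tube_rack: Bystander: blue microtube rack 130 x 70 mm, 43 mm high with tubes, on the bench beside the lane's right rail. Origin: centre of its underside.
- dishes: Bystander: two stacked round culture dishes, 91 mm across, 30 mm high, on the bench beside the lane's left rail. Origin: centre of the underside.
- reagent_bottle: Bystander: amber jar 52 mm across, 100 mm high, on the bench to the right of the lane's far end. Origin: centre of the underside.
- tip_box: The same pipette-tip box; origin at the centre of its underside, axes as above.
Things that resemble listed ones, but are neither listed nor needed, are in the scene too. What is shaped like the tip_box but red or yellow is not meant.

How it is judged:
By the outcome, as a careful person would: the job done as asked, in the order asked, and still so for the second after the job is handed in, with the robot touching nothing.
It also fails if it takes over 56 s, if anything falls off the work surface, if the arm or the gripper's body presses on something with over 40 N, if the wrist force passes 120 N, or if a joint passes its speed limit or range.

## Robot

A 6-joint arm with a two-finger parallel gripper is mounted at the origin on the work surface. World frame = base frame: x ahead of the robot, y to its left, z up, the work surface at z = 0. Lengths are in m, angles in rad, forces in N, time in s.
With the tool pointing down it reaches from about 0.375 to 0.9 m from the base axis. Payload 3.1 kg.
Tool frame: the origin (TCP) lies at the centre of the arm's flange, where the gripper is bolted on; the fingertips stand 173 mm ahead of it and the grasp point (between the pads) lies 155 mm ahead of it (tip_extent is the distance from the TCP to the fingertips, in m); z points along the fingers, y is the direction in which the jaws open and shut (so a half turn about z gives the same grasp; the last joint's range is limited). The gripper opens to 85 mm and grips with 20 to 120 N. Pads are 22 mm wide; open, the fingers measure 114 mm over their backs; the gripper's body (76 mm by 85 mm) begins 54 mm behind the grasp point. The pads swing forward as they close: fully open they stand 13 mm farther back than shut.
Start: joints at [1.107, 0.527, 1.433, -0, 1.181, -0.178], TCP at [0.176, 0.6, 0.405] pointing down, gripper open.
Joint ranges: [-3.08, 3.08], [-0.75, 2.2], [0.22, 2.44], [-1.43, 4.57], [0, 2.65], [-2.85, 2.85]. Speed limits (rad/s): [2.79, 2.79, 3.14, 3.14, 3.14, 3.14].

## Interface

Orientations are given as a unit quaternion [x, y, z, w].
In Python, from station import sense, snapshot, sign_off, tip_extent gives the robot as it stands. The module is installed in compiled form; this text tells all that it offers.
- The arm moves only by the tool servo_tool, never from a script. Its argument "rows" is a list of rows, each a list of 3 entries, a list of its own where there are three numbers: the shift along the tool's x, y, z in mm, then the turn about the tool's z in degrees, then the opening, from -1 (shut) to 1 (fully open), so that 0 is half open. A call has 1 to 8 rows; each row is the pose to reach, as a shift and turn from the pose measured when the call began, along the tool's axes at that moment; what a row does not reach only later rows make up. A row lasts 1/10 s, in which the tool goes at most 50 mm and 8.59 degrees, less where a joint would pass 70% of its speed; a pose out of reach is approached as far as the arm can. A call with a gripper value outside its range is refused whole. The fingers move at their own pace and stop on an object; "force" is the grip in N (left out, the last holds). Time passes only in rows, so rows that repeat a pose let the fingers close. It gives the time, the measured TCP pose, the force and the opening at its end, in the units of the state.
- sense(): the state, without advancing time (a new reading comes with each control period).
- snapshot(name): name is "scene" or "top"; returns a dict with "image" (400x640x3 uint8, blue, green, red), "z_map" (400x640 float32, m along the optical axis (not along the pixel's ray), 0 where there is no reading), "vertical_fov" (degrees; the focal length in pixels is half the picture's height over the tangent of half this angle, whatever the lens; pixels are square), "cx", "cy" (the principal point, pixels), "cam_to_world" (4x4, takes a point from camera to world coordinates). Camera axes: x right, y down, z forward; pixel columns grow to the right and rows downward; lengths in m; the calibration is good to about 2 mm. A picture is of the moment at which its call begins.
- sign_off(): hands the job in, once; it reports no verdict.
The state is a dict: "t": time; "q": joint angles; "qd": joint speeds; "tau": joint torques, N m; "tcp_pos": TCP position; "tool_rot": TCP orientation; "force": force on the tool from outside, world axes, zero at the start; "ft_torque": the same for the moment, N m; "finger_gap": opening from 0.0 (shut) to 1.0 (fully open).
Only numpy, scipy, OpenCV 4.12 (cv2) and the standard library are available. Lean on these libraries where they do the work, as an engineer would, in place of code of your own. Each camera call takes 0.05 s, during which the arm holds its last target. There are 200 camera calls.

## Working session

There is one attempt and no reset: what is moved stays moved. The work goes in short steps, Python scripts to look and compute and a tool call to move; the robot and the scene stay as the last step left them, time stands still between calls to the robot, and variables do not carry over. Pictures are saved under pics/ and viewed, about 8 in all and at most 12, crops included, and the job is handed in when it is done.

Besides the shell and the picture viewer there is one more tool, called by a JSON object that holds its "api" and its "payload". servo_tool: Moves the arm, as the interface text tells. Its arguments: {"type":"object","properties":{"rows":{"type":"array"},"force":{"type":"number"}},"required":["rows"]}

```bash
mkdir -p pics
cat > h.py <<'E'
import numpy as np, cv2
from station import sense, snapshot, sign_off, tip_extent
from scipy.spatial.transform import Rotation as R
def world(s):
    f=200/np.tan(np.radians(s["vertical_fov"]/2)); v,u=np.mgrid[0:400,0:640]
    z=s["z_map"]; P=np.stack([(u-s["cx"])/f*z,(v-s["cy"])/f*z,z],-1)
    T=np.array(s["cam_to_world"]); W=P@T[:3,:3].T+T[:3,3]; W[z==0]=np.nan
    return W
E
python3 - <<'E'
from h import *
for n in("scene","top"):
    s=snapshot(n); cv2.imwrite(f"pics/{n}0.png",s["image"]); W=world(s); np.savez(f"{n}0.npz",W=W,im=s["image"])
    print(n,s["vertical_fov"],s["cx"],s["cy"],np.round(s["cam_to_world"],3).tolist())
    print(np.round([np.nanmin(W[...,i]) for i in range(3)]+[np.nanmax(W[...,i]) for i in range(3)],2), (s["z_map"]==0).mean())
s=sense();print({k:np.round(v,3).tolist() for k,v in s.items()}); print(tip_extent if not callable(tip_extent) else tip_extent())
E
```

```text
scene 46.62282584591348 321.6120621546191 207.687612713884 [[-0.762, 0.518, -0.389, 1.025], [0.647, 0.624, -0.438, 0.479], [0.016, -0.586, -0.81, 1.072], [0.0, 0.0, 0.0, 1.0]]
[-1.5  -2.36 -0.77  1.63  0.75  0.55] 0.0040390625
top 50.043790688532674 317.116973124704 195.73322470415343 [[0.008, -0.997, 0.082, 0.464], [-1.0, -0.008, -0.001, -0.06], [0.002, -0.082, -0.997, 1.149], [0.0, 0.0, 0.0, 1.0]]
[-0.19 -1.55 -0.77  1.55  1.42  0.32] 0.00375
{'t': 0.1, 'q': [1.108, 0.528, 1.434, 0.0, 1.181, -0.178], 'qd': [0.0, -0.0, -0.002, 0.001, 0.001, -0.001], 'tau': [0.0, -44.331, -17.859, -0.0, 0.004, -0.0], 'tcp_pos': [0.175, 0.6, 0.404], 'tool_rot': [0.142, 0.99, -0.001, -0.0], 'force': [-1.015, 0.734, 0.508], 'ft_torque': [0.032, -0.028, 0.02], 'finger_gap': 0.999}
0.1734
```

View pics/scene0.png

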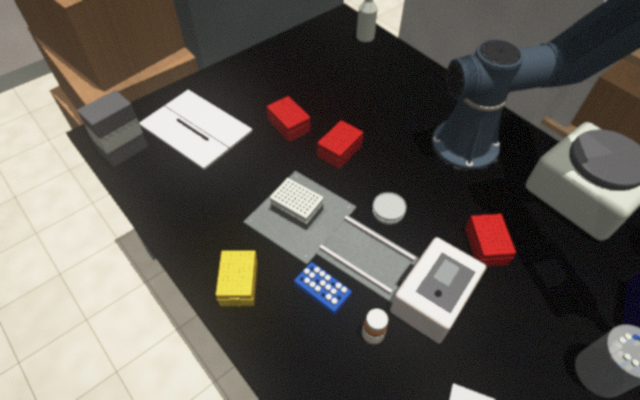

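View pics/top0.png

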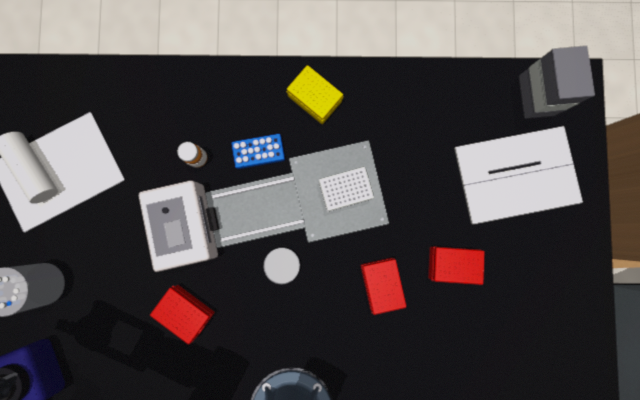

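The images show one grey box with a white dotted lid, on the apron (top image at 346,188; scene at 297,200). The red and yellow lookalikes are excluded. The rails run along top (210..300, 180..245), with the rack at (258,151), dishes at (281,266) and bottle at (192,154).

```bash
cat >> h.py <<'E'
def ray(s,uv,h):
    f=200/np.tan(np.radians(s["vertical_fov"]/2)); uv=np.asarray(uv,float).reshape(-1,2)
    d=np.c_[(uv[:,0]-s["cx"])/f,(uv[:,1]-s["cy"])/f,np.ones(len(uv))]
    T=np.array(s["cam_to_world"]); d=d@T[:3,:3].T; o=T[:3,3]
    return (o+d*((h-o[2])/d[:,2])[:,None])
def rect(s,mask,h):
    """minAreaRect of largest blob, projected at height h: centre, sizes, long-axis angle"""
    c=max(cv2.findContours(mask.astype(np.uint8),cv2.RETR_EXTERNAL,cv2.CHAIN_APPROX_NONE)[0],key=cv2.contourArea)
    p=ray(s,c[:,0],h)[:,:2]
    r=cv2.minAreaRect((p*1000).astype(np.float32)); b=cv2.boxPoints(r)
    e=[b[1]-b[0],b[2]-b[1]]; L=max(e,key=np.linalg.norm)
    return np.array(r[0]),sorted(r[1]),np.degrees(np.arctan2(L[1],L[0]))%180
E
python3 - <<'E'
from h import *
s=snapshot("top"); W=world(s); im=s["image"].astype(int); z=W[...,2]
hsv=cv2.cvtColor(s["image"],cv2.COLOR_BGR2HSV)
roi=np.zeros(z.shape,bool); roi[130:260,205:400]=1
print("z box",np.round(np.nanmedian(z[180:195,335:360]),4),"plate",np.round(np.nanmedian(z[200:230,220:290]),4),np.nanstd(z[200:225,230:280]), "bench",np.nanmedian(z[280:300,320:350]))
m=roi&(z>0.045)&(np.indices(z.shape)[1]>305)
print("lid depth",rect(s,m,0.068))
V=im.min(2); print("lid px",V[180:195,335:360].mean(),"plate px",V[215:225,330:370].mean(),V[205:225,240:280].mean(), "bench",V[280:300,320:350].mean())
ap=roi&(V>60)&(np.indices(z.shape)[1]>293)
print("apron",rect(s,ap,0.006))
# rails: bright lines
r=roi&(V>165)&(np.indices(z.shape)[1]<302)&(np.indices(z.shape)[1]>218)
n,l,st,c=cv2.connectedComponentsWithStats(r.astype(np.uint8))
for i in range(1,n):
    if st[i,4]>40:
        v,u=np.nonzero(l==i); p=ray(s,np.c_[u,v],0.022)[:,:2]*1000
        q=cv2.fitLine(p.astype(np.float32),cv2.DIST_HUBER,0,.01,.01).ravel(); 
        print(st[i],q,np.degrees(np.arctan2(q[1],q[0]))%180,p.min(0),p.max(0))
big=cv2.resize(s["image"][125:275,190:400],None,fx=3.8,fy=3.8,interpolation=cv2.INTER_CUBIC); cv2.imwrite("pics/crop1.png",big)
E
```

```text
z box 0.0682 plate 0.0064 0.002139802620030986 bench 0.0001079647704991249
lid depth (array([ 572.43585205, -133.76971436]), [85.08232116699219, 123.12701416015625], np.float32(106.222534))
lid px 201.98133333333334 plate px 155.36 156.07875 bench 20.581666666666667
apron (array([ 569.93200684, -103.93443298]), [233.71449279785156, 250.33584594726562], np.float32(103.42151))
[219 177  75  20 245] [ 2.3216341e-01 -9.7267681e-01  5.8097076e+02  1.0126784e+02] 103.42448 [553.8999235    3.50067743] [605.98943871 198.25250099]
[221 220  81  22 311] [ 2.3291032e-01 -9.7249824e-01  4.6462994e+02  8.5585625e+01] 103.468475 [435.94553333 -18.98051742] [492.47662101 189.8309135 ]
[266 248  32  12 274] [ 6.0303602e-03 -9.9998182e-01  4.0092255e+02  3.0897556e+01] 90.34552 [390.2309084   -9.61392496] [419.06446959  71.20666515]
```

View pics/crop1.png

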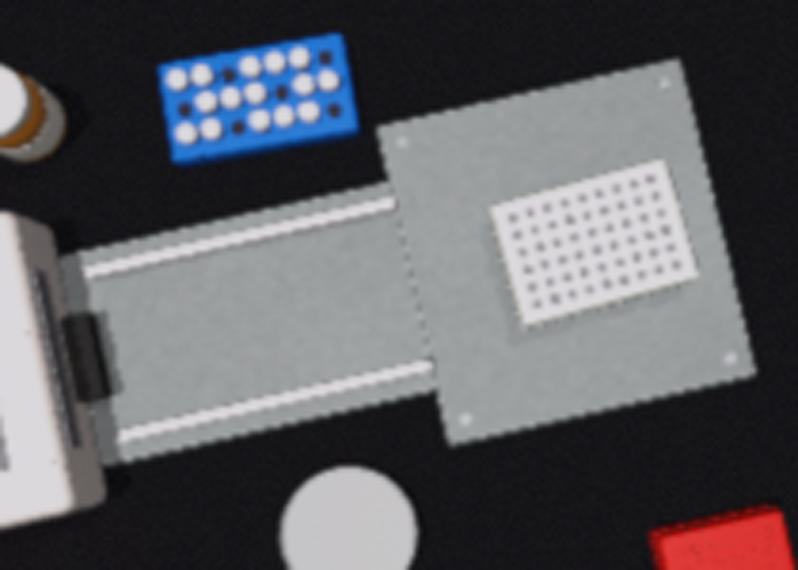

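```bash
cat >> h.py <<'E'
TH=np.radians(103.45); UX=np.array([np.cos(TH),np.sin(TH)]); UY=np.array([-UX[1],UX[0]])
def go(O,lx,ly,z,yaw):
    """shift (mm) in tool axes and turn (deg about tool z) to put TCP at feeder lx,ly mm, height z mm, tool y at world yaw deg"""
    s=sense(); r=R.from_quat(s["tool_rot"]); p=np.array(s["tcp_pos"])*1000
    t=np.r_[O+lx*UX+ly*UY,z]; d=r.inv().apply(t-p)
    yy=r.as_matrix()[:,1]; cur=np.degrees(np.arctan2(yy[1],yy[0]))
    turn=-((yaw-cur+180)%360-180)
    print("shift",np.round(d,1),"turn",round(turn,1),"dist",round(float(np.linalg.norm(d))),"t",round(s["t"],2),"q6",round(s["q"][5],2))
def loc(O,p): p=np.asarray(p,float)[...,:2]-O; return np.stack([p@UX,p@UY],-1)
def box(O,s):
    v,u=np.indices((400,640)); W=world(s); l=loc(O,W*1000)
    m=(W[...,2]>0.05)&(W[...,2]<0.085)&(s["image"].min(2)>90)&(abs(l[...,1])<85)&(l[...,0]>-300)&(l[...,0]<180)
    c,sz,a=rect(s,m,0.068); print("box local",np.round(loc(O,c),1),"size",np.round(sz,1),"yaw",round(float(a-103.45),2))
E
python3 - <<'E'
from h import *
s=snapshot("top"); V=s["image"].min(2).astype(int); W=world(s)
O0=np.zeros(2); P6=ray(s,np.indices((400,640))[::-1].reshape(2,-1).T,0.006)*1000
L=loc(O0,P6).reshape(400,640,2)
yc=-530.2; band=abs(L[...,1]-yc)
pl=(V>70)&(L[...,0]>-420)&(L[...,0]<150)&(L[...,1]>yc-200)&(L[...,1]<yc+140)
b=pl&(L[...,0]<-150)&(L[...,1]<yc+140)
# rear edge: per-strip min of s
for y in(-90,-60,60,90):
    k=b&(abs(L[...,1]-yc-y)<4); print("rear",y,L[k][:,0].min())
for x in(-330,-300,-180,-160):
    k=b&(abs(L[...,0]-x)<4)&(band<140); print("sides",x,L[k][:,1].min()-yc,L[k][:,1].max()-yc)
# front corners of apron
for y in(-100,100):
    k=b&(abs(L[...,1]-yc-y)<4)|((V>70)&(abs(L[...,1]-yc-y)<4)&(L[...,0]<-80)&(L[...,0]>-300)); print("front",y,L[k][:,0].max())
# stop: dark profile on centre line at z=0.04
P4=loc(O0,ray(s,np.indices((400,640))[::-1].reshape(2,-1).T,0.04)*1000).reshape(400,640,2)
k=(abs(P4[...,1]-yc)<15)&(P4[...,0]>40)&(P4[...,0]<110)
o=np.argsort(P4[k][:,0]); x=P4[k][o,0]; g=V[k][o]
for a in range(40,110,4):
    q=(x>=a)&(x<a+4); print(a,g[q].mean().round(), end="; ")
E
```

```text
rear -90 -358.43237124443766
rear -60 -357.92358949675776
rear 60 -358.01033953126284
rear 90 -357.50753064422105
sides -330 -115.09043951614046 116.64835430851815
sides -300 -114.3704997685818 116.42792960689025
sides -180 -114.39697773781973 115.9247674215232
sides -160 -115.36730446587228 116.30116829666258
front -100 -136.9633159020097
front 100 -135.98611857950584
40 156.0; 44 156.0; 48 154.0; 52 154.0; 56 154.0; 60 154.0; 64 151.0; 68 122.0; 72 90.0; 76 44.0; 80 28.0; 84 42.0; 88 41.0; 92 30.0; 96 29.0; 100 56.0; 104 56.0; 108 52.0;
```

```bash
cat >> h.py <<'E'
O=-87.2*UX-529.9*UY
E
python3 - <<'E'
from h import *
print(O)
s=snapshot("top"); box(O,s)
s=snapshot("scene"); box(O,s)
go(O,-178,95,330,103.45); go(O,-178,95,200,103.45)
E
```

```text
[535.64900976  38.444614  ]
box local [-176.5    4. ] size [ 84.3 122.3] yaw 2.65
box local [-173.8   -1.3] size [ 94.2 128.7] yaw 2.6
shift [-509.2 -639.1   74.8] turn -29.8 dist 821 t 0.3 q6 -0.18
shift [-509.3 -639.   204.8] turn -29.8 dist 842 t 0.3 q6 -0.18
```

{"api": "servo_tool", "payload": {"rows": [[[-46,-26,0],-3,1],[[-92,-51,0],-7,1],[[-138,-76,0],-11,1],[[-184,-102,0],-15,1],[[-230,-128,0],-19,1],[[-276,-153,0],-23,1],[[-322,-179,0],-27,1],[[-360,-200,0],-29.8,1]]}}

```text
t: 1.1
tcp_pos: [0.4576, 0.3134, 0.4046]
tool_rot: [-0.119, 0.993, -0.0, -0.0]
force: [0.9, 0.7, -0.2]
finger_gap: 1.004
```

Run:
```python
from h import *
print(sense()["tcp_pos"]);go(O,-178,95,330,103.45)
```

```text
[0.45764435 0.3134307  0.40462214]
shift [  84.4 -463.3   74.8] turn 0.2 dist 477 t 1.1 q6 -1.41
```

{"api": "servo_tool", "payload": {"rows": [[[9,-48,0],0,1],[[18,-96,0],0,1],[[27,-144,0],0,1],[[36,-192,0],0,1],[[45,-240,0],0,1],[[54,-288,0],0,1],[[63,-336,0],0,1],[[72,-384,0],0,1]]}}

```text
t: 1.9
tcp_pos: [0.4778, -0.0787, 0.4051]
tool_rot: [-0.118, 0.993, -0.0, 0.0]
force: [1.5, -0.2, -0.1]
finger_gap: 1.001
```

Run:
```python
from h import *
print(sense()["tcp_pos"]);go(O,-177,95,330,103.45)
```

```text
[ 0.47782554 -0.07874766  0.40505275]
shift [ 11.8 -76.4  75.1] turn 0.2 dist 108 t 1.9 q6 -2.2
```

{"api": "servo_tool", "payload": {"rows": [[[6,-40,25],0,1],[[12,-76,75],0,1],[[12,-76,115],0,1],[[12,-76,155],0,1],[[12,-76,185],0,1],[[12,-76,205],0,1],[[12,-76,205],0,1]]}}

```text
t: 2.6
tcp_pos: [0.4834, -0.1553, 0.1976]
tool_rot: [-0.118, 0.993, 0.001, -0.002]
force: [0.6, 0.0, 0.7]
finger_gap: 1.003
```

Run:
```python
from h import *
p=np.array(sense()["tcp_pos"])*1000;print(loc(O,p),p[2],sense()["force"])
go(O,-177,55,200,103.45)
s=snapshot("scene"); cv2.imwrite("pics/s1.png",cv2.resize(s["image"][140:270,220:420],None,fx=4,fy=4,interpolation=cv2.INTER_CUBIC))
W=world(s); l=loc(O,W*1000); V=s["image"].min(2)
m=(l[...,1]>58)&(l[...,1]<112)&(abs(l[...,0]+177)<90)&(W[...,2]>0.012)&(W[...,2]<0.1)
q=np.c_[l[m],W[m][:,2]*1000]; print(len(q),np.round(np.percentile(q,[0,2,10,50,90,98,100],axis=0),1).tolist())
```

```text
[-176.32009473   95.86353101] 197.59544581851418 [0.59575144 0.03784381 0.66552965]
shift [-40.9  -0.8  -2.6] turn 0.1 dist 41 t 2.6 q6 -2.34
268 [[-262.7, 60.3, 12.0], [-244.8, 81.8, 12.3], [-237.1, 84.0, 47.6], [-165.2, 89.7, 84.5], [-108.4, 103.1, 95.7], [-102.7, 107.5, 99.1], [-89.2, 110.7, 99.8]]
```

View pics/s1.png

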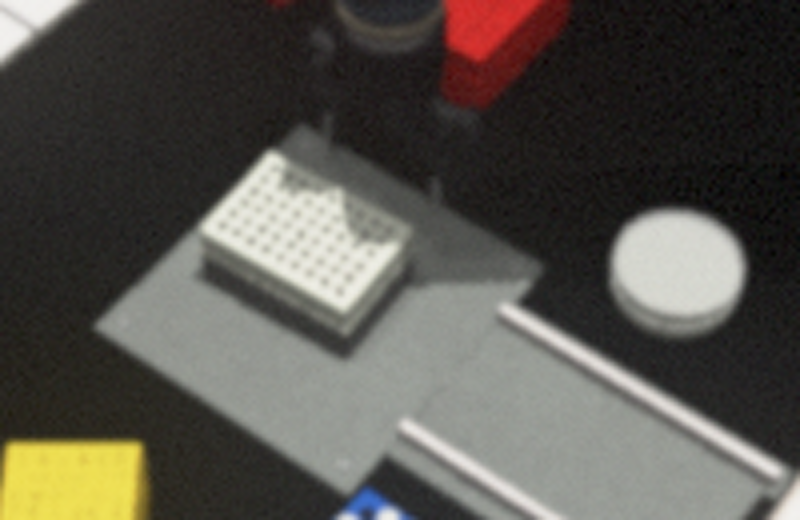

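{"api": "servo_tool", "payload": {"rows": [[[-20,-1,0],0.1,1],[[-32,-1,0],0.1,1],[[-35,-1,0],0.1,1],[[-38,-1,0],0.1,1],[[-40,-1,0],0.1,1],[[-42,-1,0],0.1,1],[[-42,-1,0],0.1,1]]}}

```text
t: 3.35
tcp_pos: [0.5246, -0.1464, 0.199]
tool_rot: [-0.117, 0.993, 0.001, -0.001]
force: [-1.2, 0.2, 1.9]
finger_gap: 0.998
```

Run:
```python
from h import *
p=np.array(sense()["tcp_pos"])*1000;print(loc(O,p),p[2],sense()["force"])
s=snapshot("top"); box(O,s)
s=snapshot("scene"); box(O,s)
```

```text
[-177.19648637   53.68721542] 199.01942016785318 [-1.19230636  0.23848783  1.92790485]
box local [-129.1  -18.3] size [42.5 87.8] yaw 51.16
box local [-173.8   -4.4] size [ 96.2 129.2] yaw 0.4
```

{"api": "servo_tool", "payload": {"rows": [[[15,0,0],0,1],[[40,0,-5],0,1],[[40,0,-50],0,1],[[40,0,-100],0,0.1],[[40,40,-110],8,0.0],[[40,80,-110],16,0.0]]}}

```text
t: 4.05
tcp_pos: [0.4687, -0.0788, 0.3118]
tool_rot: [0.027, 1.0, -0.001, 0.003]
force: [-0.1, 0.2, -0.6]
finger_gap: 0.519
```

Run:
```python
from h import *
p=np.array(sense()["tcp_pos"])*1000;print(loc(O,p),p[2],sense()["force"])
s=snapshot("top"); box(O,s)
s=snapshot("scene"); box(O,s)
go(O,-295,0,305,13.45)
```

```text
[-98.50353529  92.3897476 ] 311.84118393483556 [-0.09209751  0.23695388 -0.58309599]
box local [-177.     1.1] size [ 84.3 122.6] yaw 0.02
box local [-173.5   -4.1] size [ 93.4 131.1] yaw -0.27
shift [-146.4 -167.7    3.5] turn 74.1 dist 223 t 4.15 q6 -1.93
```

{"api": "servo_tool", "payload": {"rows": [[[-18,-21,0],8.5,0],[[-36,-42,0],17,0],[[-54,-63,0],25.5,0],[[-73,-84,0],34,0],[[-92,-105,0],42.5,0],[[-110,-126,0],51,0],[[-128,-147,0],59,0],[[-146,-168,0],67,0]]}}

```text
t: 4.95
tcp_pos: [0.6047, -0.2505, 0.308]
tool_rot: [0.572, 0.82, 0.0, -0.002]
force: [0.4, 0.1, 0.6]
finger_gap: 0.502
```

Run:
```python
from h import *
p=np.array(sense()["tcp_pos"])*1000;print(loc(O,p),p[2],sense()["q"])
go(O,-285,1,211,13.45)
```

```text
[-2.97087483e+02  5.77690954e-02] 308.0357294348434 [-5.63259964e-01  6.79397025e-01  1.43519227e+00  6.08446492e-04
  1.03171400e+00 -9.16540560e-01]
shift [11.7  0.7 97.1] turn 6.8 dist 98 t 4.95 q6 -0.92
```

{"api": "servo_tool", "payload": {"rows": [[[6,0,20],4,0],[[12,1,55],6.8,0],[[12,1,85],6.8,0],[[12,1,103],6.8,0],[[12,1,103],6.8,0]]}}

```text
t: 5.45
tcp_pos: [0.6001, -0.2387, 0.2016]
tool_rot: [0.62, 0.785, -0.0, -0.005]
force: [-0.3, 0.5, 0.0]
finger_gap: 0.498
```

Run:
```python
from h import *
p=np.array(sense()["tcp_pos"])*1000;print(loc(O,p),p[2],sense()["force"])
s=snapshot("top"); box(O,s)
go(O,-255,1,205,13.45)
s=snapshot("scene"); cv2.imwrite("pics/s2.png",cv2.resize(s["image"][140:270,220:420],None,fx=4,fy=4,interpolation=cv2.INTER_CUBIC))
W=world(s); l=loc(O,W*1000)
m=(l[...,0]<-250)&(l[...,0]>-320)&(abs(l[...,1])<70)&(W[...,2]>0.02)&(W[...,2]<0.09)
q=np.c_[l[m],W[m][:,2]*1000]; print(len(q),np.round(np.percentile(q,[0,5,10,50,90,95,100],axis=0),1).tolist())
```

```text
[-284.50233823    1.7775779 ] 201.56303364936812 [-0.26179021  0.5173627   0.04981628]
box local [-186.5  -32.6] size [82.5 97.7] yaw -46.08
shift [30.   0.1 -1.4] turn -0.0 dist 30 t 5.5 q6 -0.79
214 [[-296.1, -53.0, 33.8], [-292.5, -46.4, 40.7], [-291.8, -33.8, 44.4], [-278.0, 22.2, 71.3], [-272.9, 41.3, 87.9], [-272.1, 47.1, 88.7], [-270.1, 57.8, 89.9]]
```

View pics/s2.png

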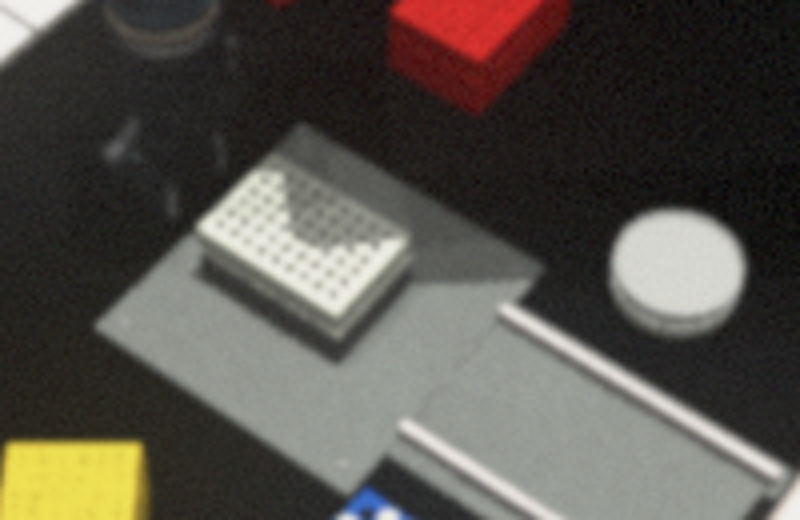

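{"api": "servo_tool", "payload": {"rows": [[[20,-0.5,-3],0,0],[[33,-1,-3],0,0],[[40,-1,-3],0,0],[[50,-1,-3],0,0],[[62,-1,-3],0,0],[[75,-1,-3],0,0],[[84,-1,-3],0,0],[[88,-1,-3],0,0]]}}

```text
t: 6.35
tcp_pos: [0.5796, -0.1526, 0.2081]
tool_rot: [0.619, 0.785, -0.0, -0.003]
force: [0.7, -2.7, 1.5]
finger_gap: 0.503
```

Run:
```python
from h import *
p=np.array(sense()["tcp_pos"])*1000;print(loc(O,p),p[2],sense()["force"])
s=snapshot("scene"); box(O,s)
go(O,-120,1,205,13.45)
```

```text
[-196.00106343    1.66065238] 208.1189751698382 [ 0.67776621 -2.67658353  1.52977528]
box local [-121.    -3.9] size [ 95.4 130.6] yaw -0.69
shift [75.7  0.8  3.4] turn 0.0 dist 76 t 6.4 q6 -0.68
```

{"api": "servo_tool", "payload": {"rows": [[[10,0.2,2],0,0],[[22,0.3,3],0,0],[[36,0.4,3],0,0],[[50,0.5,3],0,0],[[64,0.6,3],0,0],[[76,0.8,3],0,0],[[82,0.8,3],0,0],[[85,0.8,3],0,0]]}}

```text
t: 7.2
tcp_pos: [0.5601, -0.0684, 0.2052]
tool_rot: [0.619, 0.786, -0.0, -0.003]
force: [0.3, -1.0, -0.7]
finger_gap: 0.498
```

Run:
```python
from h import *
p=np.array(sense()["tcp_pos"])*1000;print(loc(O,p),p[2],sense()["force"])
s=snapshot("scene"); box(O,s)
s=snapshot("top"); cv2.imwrite("pics/t3.png",cv2.resize(s["image"][125:275,190:400],None,fx=3.8,fy=3.8,interpolation=cv2.INTER_CUBIC))
go(O,-40,0,205,13.45)
```

```text
[-109.59728017    1.10258725] 205.24942625133912 [ 0.28229486 -1.0368381  -0.69973981]
box local [-35.1  -4.2] size [ 94.9 129.3] yaw 0.06
shift [70.2  1.1  0.8] turn 0.1 dist 70 t 7.3 q6 -0.56
```

View pics/t3.png

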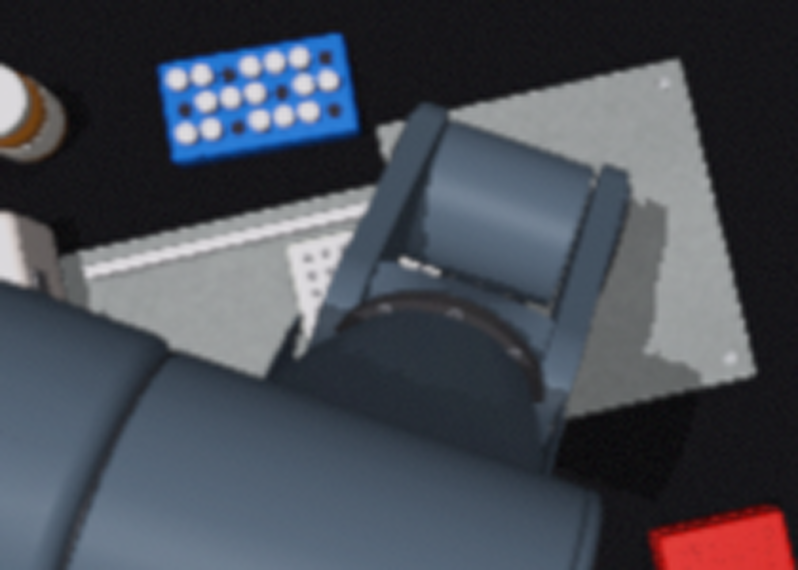

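{"api": "servo_tool", "payload": {"rows": [[[10,0.3,0],0,0],[[22,0.5,0],0,0],[[36,0.7,0],0,0],[[50,1,0],0,0],[[64,1,0],0,0],[[78,1,0],0,0],[[88,1,0],0,0],[[92,1,0],0,0]]}}

```text
t: 8.1
tcp_pos: [0.5392, 0.0222, 0.2058]
tool_rot: [0.618, 0.786, -0.0, -0.004]
force: [-0.5, -0.4, -0.8]
finger_gap: 0.499
```

Run:
```python
from h import *
p=np.array(sense()["tcp_pos"])*1000;print(loc(O,p),p[2],sense()["force"])
s=snapshot("scene"); box(O,s)
go(O,37,0,205,13.45)
```

```text
[-16.62043932   0.27737516] 205.84894900318494 [-0.51352509 -0.43031888 -0.76218713]
box local [57.3 -4.4] size [ 94.9 128. ] yaw -0.22
shift [53.6  0.4  1.2] turn 0.1 dist 54 t 8.15 q6 -0.41
```

{"api": "servo_tool", "payload": {"rows": [[[8,0,0],0,0],[[18,0,0],0,0],[[28,0,0],0,0],[[37,0,0],0,0],[[43,0,0],0,0],[[47,0,0],0,0],[[49,0,0],0,0],[[49,0,0],0,0]]}}

```text
t: 8.95
tcp_pos: [0.5276, 0.0701, 0.2062]
tool_rot: [0.618, 0.786, -0.0, -0.004]
force: [-0.5, 1.0, -0.4]
finger_gap: 0.499
```

{"api": "servo_tool", "payload": {"rows": [[[1,0,0],0,0],[[2,0,0],0,0],[[3,0,0],0,0],[[4,0,0],0,0]]}}

```text
t: 9.35
tcp_pos: [0.5273, 0.0726, 0.2064]
tool_rot: [0.618, 0.786, -0.001, -0.003]
force: [-0.2, -12.0, -0.3]
finger_gap: 0.5
```

Run:
```python
from h import *
p=np.array(sense()["tcp_pos"])*1000;print(loc(O,p),p[2],sense()["force"])
s=snapshot("scene"); box(O,s)
```

```text
[35.16506288  0.19187395] 206.36796116458345 [ -0.19808521 -12.0395302   -0.30116579]
box local [107.6  -3.9] size [ 94.9 125.9] yaw -0.59
```

{"api": "servo_tool", "payload": {"rows": [[[1,0,0],0,0],[[2,0,0],0,0],[[3,0,0],0,0]]}}

```text
t: 9.7
tcp_pos: [0.5273, 0.0733, 0.2066]
tool_rot: [0.617, 0.787, -0.002, -0.001]
force: [-0.3, -16.9, 0.9]
finger_gap: 0.5
```

{"api": "servo_tool", "payload": {"rows": [[[-2,0,0],0,0],[[-6,0,0],0,0],[[-15,0,0],0,0],[[-35,0,0],0,0],[[-60,0,-20],0,0],[[-90,0,-60],0,0],[[-120,0,-100],0,0],[[-150,0,-140],0,0]]}}

```text
t: 10.5
tcp_pos: [0.5635, -0.0732, 0.3481]
tool_rot: [0.617, 0.787, -0.002, -0.001]
force: [1.5, 0.6, -0.1]
finger_gap: 0.501
```

Run:
```python
from h import *
p=np.array(sense()["tcp_pos"])*1000;print(loc(O,p),p[2],sense()["force"])
s=snapshot("scene"); box(O,s)
go(O,-230,0,350,13.45)
```

```text
[-115.09627291   -1.08956341] 348.1133281683992 [ 1.494946    0.59200677 -0.10279836]
box local [108.2  -4.6] size [ 95.3 124.3] yaw 0.04
shift [-109.4   -4.2    6.6] turn 0.2 dist 110 t 10.55 q6 -0.57
```

Move the arm out of the top camera's view for the final check.

{"api": "servo_tool", "payload": {"rows": [[[-40,0,-10],0,0],[[-85,0,-20],0,0],[[-130,0,-20],0,0],[[-170,0,-20],0,0],[[-210,0,-20],0,0],[[-210,0,-20],0,0]]}}

```text
t: 11.15
tcp_pos: [0.6171, -0.2872, 0.3776]
tool_rot: [0.62, 0.785, -0.001, 0.01]
force: [-0.2, 0.0, -0.4]
finger_gap: 0.496
```

Run:
```python
from h import *
p=np.array(sense()["tcp_pos"])*1000;print(loc(O,p),p[2],sense()["force"],sense()["t"])
s=snapshot("top"); box(O,s)
cv2.imwrite("pics/t4.png",cv2.resize(s["image"][125:275,130:340],None,fx=3.8,fy=3.8,interpolation=cv2.INTER_CUBIC))
```

```text
[-335.67770951   -3.51685403] 377.6071169763775 [-0.24428986  0.03257519 -0.41678437] 11.15
box local [105.    2.1] size [ 84.9 125.6] yaw 0.36
```

View pics/t4.png

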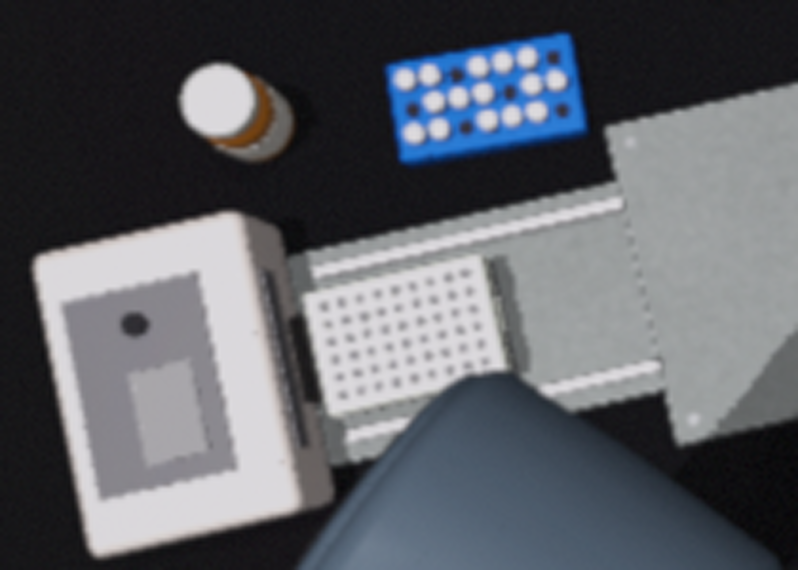

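```bash
python3 -c "
from h import *
print(sign_off(), sense()['t'])"
```

```text
the job is handed in; nothing more can be done
the job is handed in; nothing more can be done
```

The tip box is pushed home against the rubber stop, and the job is handed in. It took about 11 s of robot time.

**What I did:** I found the feeder and the grey, white-lidded box in the top camera view. I pushed the box from its left side with both fingers to straighten and centre it. Before that push it was turned 2.65° and sat 4 mm off the middle line; afterwards it was at about 0° and 1 mm. Then I pushed it from behind with the half-open fingers, kept above the rails, until it met the stop at up to 17 N. I backed the hand off and lifted it clear.

**Last checks:**
- **Angle and side clearance:** the box is within 0.4° of the lane, about 1–2 mm off the middle line, with roughly 10 mm to each rail.
- **Position along the lane:** the top view puts the front edge at about 168 mm, against a nominal 170 mm. The arm's own reading at the stop also gave the box centre as about 107.5 mm rather than 109 mm. I put this 1.5–2 mm down to my feeder origin estimate. The firm contact force and no visible rebound after backing off agree with the box being home.
- **Other objects:** in the last picture the rack and bottle looked undisturbed, but the arm hid the dishes there. No move came near them. The force on the hand was about zero.

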